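Clip down the lid of a water meter box

ROBOT

A 6-joint arm with a two-finger parallel gripper is mounted at the origin on the work surface. World frame = base frame: x ahead of the robot, y to its left, z up, the work surface at z = 0. Lengths are in m, angles in rad, forces in N, time in s.
With the tool pointing down it reaches from about 0.3 to 0.75 m from the base axis. Payload 8.5 kg.
Tool frame: the origin (TCP) lies at the very end of the fingers, on their centre line; the grasp point (between the pads) lies 19 mm behind it; z points along the fingers, y is the line along which they close (so a half turn about z gives the same grasp; the last joint's range is limited). The gripper opens to 85 mm and grips with 20 to 120 N. Pads are 22 mm wide; open, the fingers measure 114 mm over their backs; the gripper's body (76 mm by 85 mm) begins 54 mm behind the grasp point. The pads swing forward as they close: fully open they stand 13 mm farther back than shut.
Start: joints at [0.943, 0.381, 1.297, -0, 1.464, -0.215], TCP at [0.221, 0.504, 0.231] pointing down, gripper open.
Joint ranges: [-3.11, 3.11], [-0.89, 2.33], [0.22, 2.48], [-1.42, 4.56], [0.17, 2.85], [-2.88, 2.88]. Speed limits (rad/s): [2.39, 2.39, 3.14, 3.14, 3.14, 3.14].

INTERFACE

Orientations are given as a rotation vector (axis times angle).
In Python, from workcell import get_state, cams, r gives the robot as it stands.
- The arm moves only by the tool play_rows, never from a script. Its argument "rows" is a list of rows, each a list of 3 entries, a list of its own where there are three numbers: the turn, a rotation vector about the tool's x, y, z in degrees, then the shift along the tool's x, y, z in mm, then the gripper's target within -1 to 1 (fully open at 1, half-way at 0, shut at -1). A call has exactly 8 rows; each row shifts and turns the commanded pose from where the row before left it, along the tool's axes as they then stand; what a row does not reach is not made up. A row lasts 1/8 s, in which the tool goes at most 62.5 mm and 10.7 degrees, less where a joint would pass 70% of its speed; a pose out of reach is approached as far as the arm can. A call is refused whole if a number of a shift passes 62.5 or a number of a turn 10.7, either way. A call with a gripper value outside its range is refused whole. The fingers move at their own pace and stop on an object; the grip force is fixed at half the most. Time passes only in rows, so rows that do not move let the fingers close, or fill a call up. It gives the time, the measured TCP pose, the force, the opening and the grip force at its end, in the units of the state.
- get_state(): the state, without advancing time (a new reading comes with each control period).
- cams.grab_frame(name): name is "side" or "top"; returns the picture (384x512x3 uint8, blue, green, red); there is no depth.
- cams.camera_model(name): a dict with "fov_y" (degrees; the focal length in pixels is half the picture's height over the tangent of half this angle, whatever the lens; pixels are square), "cx", "cy" (the principal point, pixels), "R" (3x3) and "t" (3): a world point X has camera coordinates R X + t. Camera axes: x right, y down, z forward; pixel columns grow to the right and rows downward; lengths in m; the calibration is good to about 2 mm. A picture is of the moment at which its call begins. camera_model takes no time and is no camera call.
- r.close_job(): hands the job in; it is judged then, once.
The state is a dict: "t": time; "joint_pos": joint angles; "qd": joint speeds; "joint_torque": joint torques, N m; "position": TCP position; "tool_rot": TCP orientation; "contact_force": force on the tool from outside, world axes, zero at the start; "wrist_torque": the same for the moment, N m; "opening": opening from 0.0 (shut) to 1.0 (fully open); "grip_force": force on a finger pad.
Only numpy, scipy, OpenCV 4.12 (cv2) and the standard library are available. Lean on these libraries where they do the work, as an engineer would, in place of code of your own. Each camera call takes 0.05 s, during which the arm holds its last target. There are 200 camera calls.

TASK

Snap all four hinged clips of the meter box fully down over its rim, in opposite-corner order so that the lid pulls down evenly: start with any clip, then the one diagonally across from it, then the remaining two, one at a time. The two far clips are under the light bar, so reach in at a slant. Leave the loose brass meter and the white cup behind the box where they are.

Things in the scene. Friction and masses are not known exactly. Their poses are not given: they have to be found in the camera images.
- box: Blue plastic meter box, 200 mm long (its x axis, pointing away from the robot), 176 mm wide over its rim (y axis, to the left), 104 mm tall with its white lid already on. Fixed to the station. Origin at the centre of its underside, z up. The blue rim stands out 8 mm from the walls, 80 to 92 mm above the underside; the lid covers it up to 104 mm (a raised panel in its middle to 108 mm).
- station: Fixed aluminium base plate, 220 mm in x, 600 mm in y, 8 mm thick, lying on the table; origin at the centre of its underside, z up. The box stands on it within 8 mm of its centre and turned by under 0.04 rad from it. Two 28 mm square posts, 70 mm beyond the origin in x and 280 mm to either side in y, carry the light bar.
- light_bar (a point): Centre of the underside of the light bar, 300 mm above the table, right above the two far clips. The fixed bar runs along the station's y: 600 mm long, 50 mm deep (x), 30 mm tall. It keeps an upright gripper from the far clips: reach under it from the robot's side with the tool tilted 35 to 50 degrees from vertical, the hand towards the robot.
- clip_near_left (a joint): Angle of the near left clip (near end seen from the robot, left: box +y side). 0 = open, standing outward 30 degrees above level; 2.09 = snapped shut, hanging straight down over the rim (shut means above 2.0). Starts at 0. Over-centre spring: resists with up to 0.2 N m, springs back if let go before 1.1 (35 degrees below level), snaps itself shut beyond about 1.25.
- clip_near_left_hinge (a point): Middle of the hinge of the near left clip, on the lid's long edge: -70 mm in x, +94 mm in y, 98 mm above the box origin; fixed. The clip is a grey plate 44 mm wide (along box x), 5 mm thick, reaching 64 mm out from here. Pressing straight down 30 to 50 mm outside this point turns it; it snaps shut by the time the tip is 30 to 40 mm below the hinge.
- clip_near_left_mid (a point): Point in the middle of the near left clip's plate, 36 mm from its hinge; it moves with the clip.
- clip_near_right (a joint): Angle of the near right clip (near end seen from the robot, right: box -y side). 0 = open, standing outward 30 degrees above level; 2.09 = snapped shut, hanging straight down over the rim (shut means above 2.0). Starts at 0. Over-centre spring: resists with up to 0.2 N m, springs back if let go before 1.1 (35 degrees below level), snaps itself shut beyond about 1.25.
- clip_near_right_hinge (a point): Middle of the hinge of the near right clip, on the lid's long edge: -70 mm in x, -94 mm in y, 98 mm above the box origin; fixed. The clip is a grey plate 44 mm wide (along box x), 5 mm thick, reaching 64 mm out from here. Pressing straight down 30 to 50 mm outside this point turns it; it snaps shut by the time the tip is 30 to 40 mm below the hinge.
- clip_near_right_mid (a point): Point in the middle of the near right clip's plate, 36 mm from its hinge; it moves with the clip.
- clip_far_left (a joint): Angle of the far left clip (far end seen from the robot, left: box +y side). 0 = open, standing outward 30 degrees above level; 2.09 = snapped shut, hanging straight down over the rim (shut means above 2.0). Starts at 0. Over-centre spring: resists with up to 0.2 N m, springs back if let go before 1.1 (35 degrees below level), snaps itself shut beyond about 1.25.
- clip_far_left_hinge (a point): Middle of the hinge of the far left clip, on the lid's long edge: +70 mm in x, +94 mm in y, 98 mm above the box origin; fixed. The clip is a grey plate 44 mm wide (along box x), 5 mm thick, reaching 64 mm out from here. Pressing straight down 30 to 50 mm outside this point turns it; it snaps shut by the time the tip is 30 to 40 mm below the hinge.
- clip_far_left_mid (a point): Point in the middle of the far left clip's plate, 36 mm from its hinge; it moves with the clip.
- clip_far_right (a joint): Angle of the far right clip (far end seen from the robot, right: box -y side). 0 = open, standing outward 30 degrees above level; 2.09 = snapped shut, hanging straight down over the rim (shut means above 2.0). Starts at 0. Over-centre spring: resists with up to 0.2 N m, springs back if let go before 1.1 (35 degrees below level), snaps itself shut beyond about 1.25.
- clip_far_right_hinge (a point): Middle of the hinge of the far right clip, on the lid's long edge: +70 mm in x, -94 mm in y, 98 mm above the box origin; fixed. The clip is a grey plate 44 mm wide (along box x), 5 mm thick, reaching 64 mm out from here. Pressing straight down 30 to 50 mm outside this point turns it; it snaps shut by the time the tip is 30 to 40 mm below the hinge.
- clip_far_right_mid (a point): Point in the middle of the far right clip's plate, 36 mm from its hinge; it moves with the clip.
- meter: Brass water meter 166 mm long, 78 mm tall, pale top, loose on the table beyond the station; bystander. Origin at the centre of its underside.
- cap_cup: White plastic cup, 64 mm across, 60 mm tall, loose on the table beyond the station; bystander. Origin at the centre of its underside.

How it is judged:
On the way, in this order (a step that is already met when the one before it is completed fails the run):
1. one clip is snapped shut (value of joint any of clip_near_left, clip_near_right, clip_far_left, clip_far_right above 2 rad), for 0.2 s.
2. the clip diagonally across from it is shut too, the other two still open (((value of joint each of clip_near_left, clip_far_right above 2 rad and value of joint each of clip_near_right, clip_far_left below 2 rad) or (value of joint each of clip_near_right, clip_far_left above 2 rad and value of joint each of clip_near_left, clip_far_right below 2 rad))), for 0.2 s.
3. a third clip is shut ((value of joint each of clip_near_right, clip_far_left, clip_far_right above 2 rad or value of joint each of clip_near_left, clip_far_left, clip_far_right above 2 rad or value of joint each of clip_near_left, clip_near_right, clip_far_right above 2 rad or value of joint each of clip_near_left, clip_near_right, clip_far_left above 2 rad)), for 0.2 s.
4. all four clips are shut (value of joint each of clip_near_left, clip_near_right, clip_far_left, clip_far_right above 2 rad), for 0.2 s.
At the end, for the whole second after the job is handed in: All four clips snapped shut over the rim (each joint above 2.0 of 2.09 rad); the meter and the cup within 30 mm of where they stood (all of step 4 and distance of each of meter, cap_cup from where it was at the start of the episode below 0.03 m); the robot touches nothing.
It fails at once if two clips that are not diagonal to each other shut first ((value of joint each of clip_near_left, clip_near_right above 2 rad and value of joint each of clip_far_left, clip_far_right below 2 rad) or (value of joint each of clip_near_left, clip_far_left above 2 rad and value of joint each of clip_near_right, clip_far_right below 2 rad) or (value of joint each of clip_near_right, clip_far_right above 2 rad and value of joint each of clip_near_left, clip_far_left below 2 rad) or (value of joint each of clip_far_left, clip_far_right above 2 rad and value of joint each of clip_near_left, clip_near_right below 2 rad)).
It fails at once if the meter or the cup pushed more than 30 mm (not (distance of meter from where it was at the start of the episode below 0.03 m) or not (distance of cap_cup from where it was at the start of the episode below 0.03 m)).
It also fails if it takes over 54 s, if anything falls off the work surface, if the arm or the gripper's body presses on something with over 40 N, if the wrist force passes 120 N, or if a joint passes its speed limit or range.

## Working session

There is one attempt and no reset: what is moved stays moved. The work goes in short steps, Python scripts to look and compute and a tool call to move; the robot and the scene stay as the last step left them, time stands still between calls to the robot, and variables do not carry over. Pictures are saved under pics/ and viewed, at most 10 in all, crops included, and the job is handed in when it is done.

Besides the shell and the picture viewer there is one more tool, called after "Call:" as a command line: name --argument value ..., lists and objects as JSON in quotes. play_rows: Moves the arm, as the interface text tells. Its arguments: {"type":"object","properties":{"rows":{"type":"array"}},"required":["rows"]}

```bash
mkdir -p pics; ls; python3 - <<'E'
from workcell import get_state, cams, r
import cv2,numpy as np
s=get_state();print({k:np.round(v,3).tolist() for k,v in s.items()})
for n in("side","top"):
    cv2.imwrite(f"pics/{n}0.png",cams.grab_frame(n))
    m=cams.camera_model(n);print(n,m["fov_y"],m["cx"],m["cy"],np.round(m["R"],3).tolist(),np.round(m["t"],3).tolist(), [k for k in m])
E
```

```text
pics
{'t': 0.0, 'joint_pos': [0.943, 0.381, 1.298, -0.0, 1.464, -0.215], 'qd': [0.0, -0.001, -0.001, 0.0, 0.001, 0.0], 'joint_torque': [0.0, -44.847, -23.128, -0.0, 0.005, 0.0], 'position': [0.22, 0.504, 0.231], 'tool_rot': [-0.644, -3.074, 0.002], 'contact_force': [-0.85, 0.748, -0.106], 'wrist_torque': [-0.013, -0.001, 0.016], 'grip_force': 0.0, 'opening': 1.006}
side 42.99516426218952 254.86826772084225 191.86285276309047 [[-0.762, -0.648, 0.011], [-0.499, 0.575, -0.649], [0.413, -0.5, -0.761]] [0.481, 0.432, 0.863] ['fov_y', 'cx', 'cy', 'R', 't']
top 48.795627822631644 245.47278632037845 190.5203227933847 [[-0.01, -1.0, 0.001], [-0.999, 0.01, -0.048], [0.048, -0.001, -0.999]] [0.03, 0.609, 1.07] ['fov_y', 'cx', 'cy', 'R', 't']
```

View pics/top0.png

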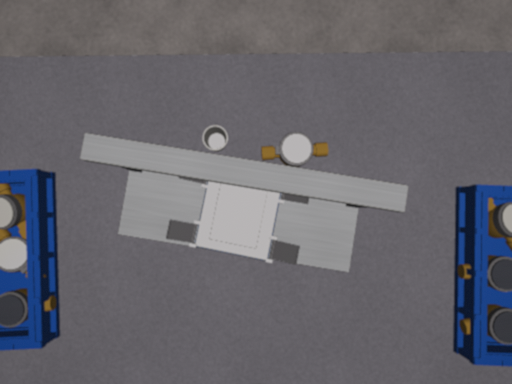

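View pics/side0.png

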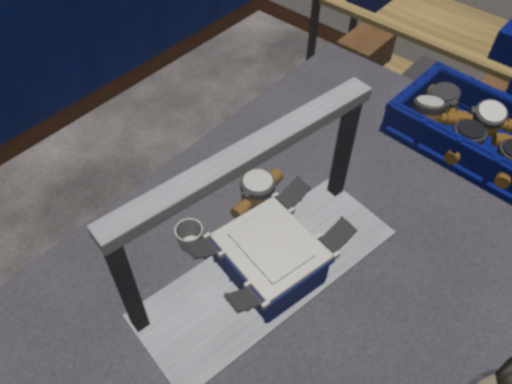

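The top view shows the white lid (about x 196–280, y 180–258), turned slightly clockwise and partly under the bar, with the dark near clips at (182,231) and (285,252). The far clips are mostly hidden. The side view shows all four clips open: near at (243,299) and (340,235), far at (205,248) and (294,193).

```bash
cat > h.py <<'E'
import numpy as np,cv2
from workcell import get_state,cams,r
from scipy.spatial.transform import Rotation as Ro
def ray(n,p,z):
    m=cams.camera_model(n);f=192/np.tan(np.radians(m["fov_y"]/2));R=np.array(m["R"]);t=np.array(m["t"])
    c=-R.T@t;p=np.atleast_2d(p)
    d=np.c_[(p[:,0]-m["cx"])/f,(p[:,1]-m["cy"])/f,np.ones(len(p))]@R
    return c+d*((z-c[2])/d[:,2])[:,None]
def proj(n,X):
    m=cams.camera_model(n);f=192/np.tan(np.radians(m["fov_y"]/2));q=np.atleast_2d(X)@np.array(m["R"]).T+m["t"]
    return np.c_[m["cx"]+f*q[:,0]/q[:,2],m["cy"]+f*q[:,1]/q[:,2]]
E
python3 - <<'E'
from h import *
im=cv2.imread("pics/top0.png");hsv=cv2.cvtColor(im,cv2.COLOR_BGR2HSV)
print(hsv[220,240],hsv[170,240],hsv[220,150])
for s in (200,190,180):
    m=((hsv[...,2]>s)).astype(np.uint8); m[:, :185]=0;m[:,300:]=0;m[:165]=0
    m=cv2.morphologyEx(m,cv2.MORPH_OPEN,np.ones((9,9)))
    cs=cv2.findContours(m,0,2)[0];c=max(cs,key=cv2.contourArea);b=cv2.boxPoints(cv2.minAreaRect(c))
    w=ray("top",b,.112);print(s,b.round(1).tolist(),w[:,:2].round(4).tolist())
# side: lid
im=cv2.imread("pics/side0.png");hsv=cv2.cvtColor(im,cv2.COLOR_BGR2HSV);print(hsv[240,270])
m=(hsv[...,2]>185).astype(np.uint8);m[:195]=0;m[310:]=0;m[:,:206]=0;m[:,340:]=0
m=cv2.morphologyEx(m,cv2.MORPH_OPEN,np.ones((7,7)))
c=max(cv2.findContours(m,0,2)[0],key=cv2.contourArea)
q=cv2.approxPolyDP(cv2.convexHull(c),6,True)[:,0];w=ray("side",q,.112);print(q.tolist(),w[:,:2].round(4).tolist())
E
```

```text
[165   3 183] [120   2 153] [120   2 148]Traceback (most recent call last):
  File "<stdin>", line 7, in <module>
ValueError: max() iterable argument is empty
```

```bash
python3 - <<'E'
from h import *
im=cv2.imread("pics/top0.png");v=im.max(2)
for s in (163,168,173):
    m=((v>s)).astype(np.uint8); m[:, :185]=0;m[:,300:]=0;m[:165]=0
    m=cv2.morphologyEx(m,cv2.MORPH_CLOSE,np.ones((5,5)));m=cv2.morphologyEx(m,cv2.MORPH_OPEN,np.ones((15,15)))
    c=max(cv2.findContours(m,0,2)[0],key=cv2.contourArea);b=cv2.boxPoints(cv2.minAreaRect(c))
    w=ray("top",b,.112);print(s,b.round(1).tolist(),w[:,:2].round(4).tolist())
im=cv2.imread("pics/side0.png");v=im.max(2);print(v[240,270],v[290,180])
m=(v>(int(v[240,270])+int(v[290,180]))//2).astype(np.uint8);m[:195]=0;m[310:]=0;m[:,:206]=0;m[:,340:]=0
m=cv2.morphologyEx(m,cv2.MORPH_CLOSE,np.ones((5,5)));m=cv2.morphologyEx(m,cv2.MORPH_OPEN,np.ones((11,11)))
c=max(cv2.findContours(m,0,2)[0],key=cv2.contourArea)
q=cv2.approxPolyDP(cv2.convexHull(c),6,True)[:,0];w=ray("side",q,.112);print(q.tolist(),w[:,:2].round(4).tolist())
# bar top in top view
print(ray("top",[[86,133],[408,185],[404,212],[81,159]],.33)[:,:2].round(3).tolist())
E
```

```text
163 [[194.8000030517578, 246.8000030517578], [205.5, 181.0], [278.5, 192.89999389648438], [267.79998779296875, 258.70001220703125]] [[0.4755, 0.1422], [0.6281, 0.1163], [0.5985, -0.0537], [0.4463, -0.0266]]
168 [[194.8000030517578, 246.6999969482422], [205.5, 181.3000030517578], [278.29998779296875, 193.1999969482422], [267.70001220703125, 258.5]] [[0.4758, 0.1421], [0.6274, 0.1165], [0.5979, -0.0532], [0.4467, -0.0264]]
173 [[195.89999389648438, 246.5], [206.39999389648438, 181.6999969482422], [278.20001220703125, 193.3000030517578], [267.70001220703125, 258.20001220703125]] [[0.4761, 0.1397], [0.6266, 0.1144], [0.5976, -0.053], [0.4475, -0.0265]]
193 173
[[277, 202], [317, 235], [326, 259], [263, 295], [222, 252], [217, 231]] [[0.6151, -0.0537], [0.4981, -0.0391], [0.4506, -0.0034], [0.4944, 0.139], [0.6176, 0.1189], [0.6605, 0.0879]]
[[0.703, 0.314], [0.601, -0.272], [0.552, -0.263], [0.655, 0.323]]
```

Call:
play_rows --rows '[[[0,0,-6.9],[0,0,0],-1],[[0,0,-6.9],[0,0,0],-1],[[0,-9,0],[0,0,0],-1],[[0,-9,0],[0,0,0],-1],[[0,-9,0],[0,0,0],-1],[[0,-9,0],[0,0,0],-1],[[0,0,0],[0,0,0],-1],[[0,0,0],[0,0,0],-1]]'

```text
t: 1.1
position: [0.2209, 0.5039, 0.2314]
tool_rot: [0.217, 2.508, -0.07]
contact_force: [1.0, -1.2, 0.5]
opening: 0.0
grip_force: 0.0
```

```bash
cat >> h.py <<'E'
O=np.array([.5605,.040]);B=np.array([[.9854,.1702],[-.1702,.9854]])
def go(bx,by,z,p=None):
    s=get_state();R=Ro.from_rotvec(s["tool_rot"]).as_matrix();p=np.array(s["position"]) if p is None else p
    T=np.r_[O+B@[bx,by],z];print("at",np.round(p,4),"box",np.round(B.T@(p[:2]-O),4),"->",T.round(4),"tool mm",(R.T@(T-p)*1000).round(1));return T
E
python3 - <<'E'
from h import *
s=get_state();R=Ro.from_rotvec(s["tool_rot"]).as_matrix();print(s["t"],s["opening"],R.round(3))
print(B.T@R[:2])
p=go(-.07,.141,.2);go(-.07,.141,.16,p)
E
```

```text
1.1 9.639063835442526e-05 [[-0.798  0.172  0.577]
 [ 0.139  0.985 -0.1  ]
 [-0.586  0.    -0.81 ]]
[[-8.10451585e-01  1.31791604e-03  5.85788094e-01]
 [ 1.16331882e-03  9.99989718e-01 -6.40315013e-04]]
at [0.2209 0.5039 0.2314] box [-0.4136  0.3993] -> [0.5155 0.1909 0.2   ] tool mm [-260.4 -257.9  226.9]
at [0.5155 0.1909 0.2   ] box [-0.07   0.141] -> [0.5155 0.1909 0.16  ] tool mm [23.4 -0.  32.4]
```

Call:
play_rows --rows '[[[0,0,0],[-32.5,-32.2,28.4],-1],[[0,0,0],[-32.5,-32.2,28.4],-1],[[0,0,0],[-32.5,-32.2,28.4],-1],[[0,0,0],[-32.5,-32.2,28.4],-1],[[0,0,0],[-32.5,-32.2,28.4],-1],[[0,0,0],[-32.5,-32.2,28.4],-1],[[0,0,0],[-32.5,-32.2,28.4],-1],[[0,0,0],[-32.5,-32.2,28.4],-1]]'

```text
t: 2.1
position: [0.5174, 0.1886, 0.2014]
tool_rot: [0.22, 2.503, -0.069]
contact_force: [0.5, 0.9, 0.1]
opening: -0.001
grip_force: 0.0
```

```bash
python3 - <<'E'
from h import *
cv2.imwrite("pics/top1.png",cv2.resize(cams.grab_frame("top")[130:290,100:340],None,fx=3,fy=3))
cv2.imwrite("pics/side1.png",cv2.resize(cams.grab_frame("side")[120:330,120:390],None,fx=2.8,fy=2.8))
p=go(-.07,.141,.15);go(-.07,.141,.068,p)
E
```

```text
at [0.519  0.1864 0.2009] box [-0.0658  0.1372] -> [0.5155 0.1909 0.15  ] tool mm [33.4  3.7 38.7]
at [0.5155 0.1909 0.15  ] box [-0.07   0.141] -> [0.5155 0.1909 0.068 ] tool mm [48.3 -0.1 66.3]
```

View pics/side1.png

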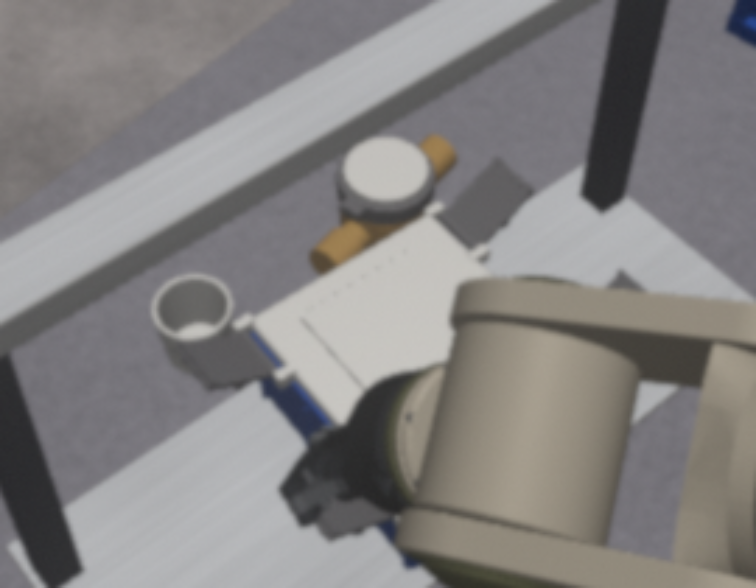

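The side view (crop ×2.8) shows the closed fingertips above the near left clip at about (320,500). The far clips are visible at (230,360) and (490,200), and the wrist is clear of the bar. I'll press down now.

Call:
play_rows --rows '[[[0,0,0],[12,3.6,15],-1],[[0,0,0],[12,0,15],-1],[[0,0,0],[12,0,15],-1],[[0,0,0],[12,0,15],-1],[[0,0,0],[12,0,15],-1],[[0,0,0],[12,0,15],-1],[[0,0,0],[10,0,14],-1],[[0,0,0],[0,0,0],-1]]'

```text
t: 3.2
position: [0.5111, 0.195, 0.0677]
tool_rot: [0.218, 2.506, -0.071]
contact_force: [-0.5, -0.3, 0.2]
opening: 0.001
grip_force: 0.0
```

```bash
python3 - <<'E'
from h import *
print(get_state()["contact_force"])
cv2.imwrite("pics/side2.png",cv2.resize(cams.grab_frame("side")[120:330,120:390],None,fx=2.8,fy=2.8))
p=go(-.07,.141,.2)
E
```

```text
[-0.45848571 -0.27105794  0.2154085 ]
at [0.5113 0.1952 0.0684] box [-0.0749  0.1445] -> [0.5155 0.1909 0.2   ] tool mm [ -81.3   -3.5 -103.6]
```

View pics/side2.png

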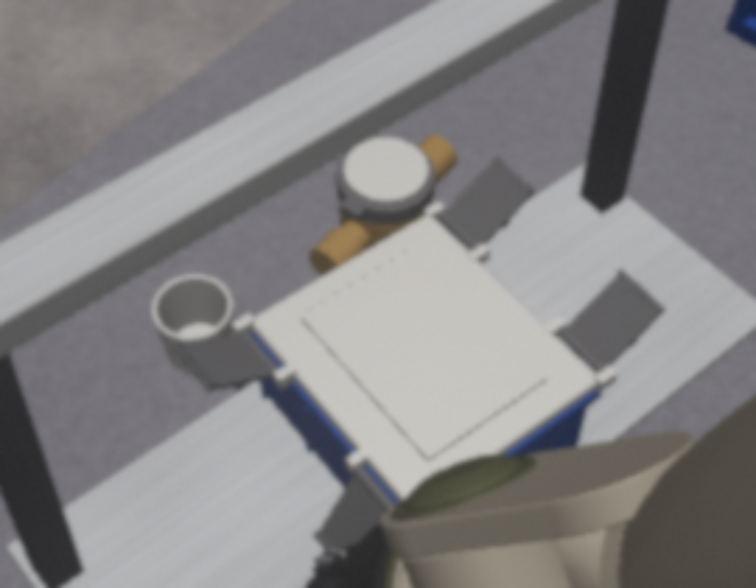

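```bash
python3 - <<'E'
from h import *
s=get_state()
print("tcp crop",((proj("side",s["position"])-[120,120])*2.8).round())
for n,bx,by in(("NL",-.07,.094),("NR",-.07,-.094),("FL",.07,.094),("FR",.07,-.094)):
    sg=np.sign(by)
    H=np.r_[O+B@[bx,by],.106];T=np.r_[O+B@[bx,by+sg*.055],.138]
    S=np.r_[O+B@[bx,by+sg*.0],.042]
    print(n,"crop hinge,tip,shut",((proj("side",[H,T,S])-[120,120])*2.8).round().tolist(),"top",proj("top",[H,T]).round().tolist())
cv2.imwrite("pics/top2.png",cv2.resize(cams.grab_frame("top")[130:290,100:340],None,fx=3,fy=3))
E
```

```text
tcp crop [[327. 563.]]
NL crop hinge,tip,shut [[380.0, 489.0], [315.0, 513.0], [379.0, 533.0]] top [[194.0, 233.0], [168.0, 230.0]]
NR crop hinge,tip,shut [[577.0, 342.0], [636.0, 277.0], [567.0, 389.0]] top [[274.0, 246.0], [299.0, 251.0]]
FL crop hinge,tip,shut [[256.0, 355.0], [189.0, 371.0], [261.0, 402.0]] top [[204.0, 174.0], [179.0, 169.0]]
FR crop hinge,tip,shut [[450.0, 227.0], [504.0, 167.0], [446.0, 277.0]] top [[283.0, 187.0], [308.0, 190.0]]
```

View pics/top2.png

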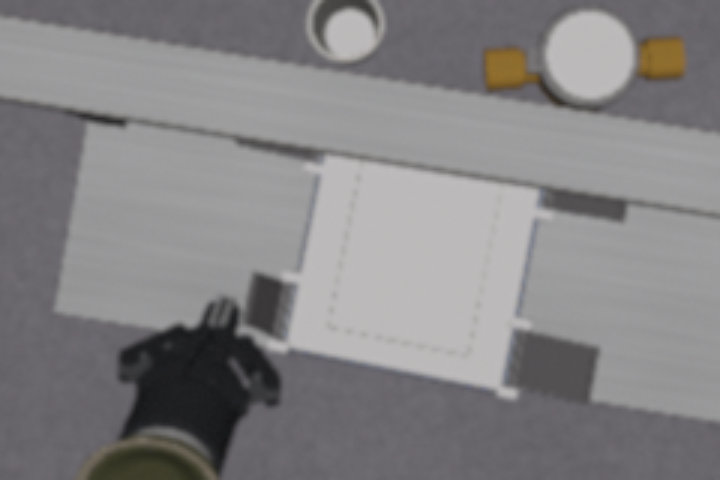

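The top view (×3) shows the fingertips at (222,310). The near left clip is foreshortened, spanning x 245–290, so it is part way down or still moving. I'll wait a moment and compare.

Call:
play_rows --rows '[[[0,0,0],[0,0,0],-1],[[0,0,0],[0,0,0],-1],[[0,0,0],[0,0,0],-1],[[0,0,0],[0,0,0],-1],[[0,0,0],[0,0,0],-1],[[0,0,0],[0,0,0],-1],[[0,0,0],[0,0,0],-1],[[0,0,0],[0,0,0],-1]]'

```text
t: 4.3
position: [0.5108, 0.1956, 0.068]
tool_rot: [0.216, 2.505, -0.07]
contact_force: [0.4, -0.9, -1.2]
opening: -0.0
grip_force: 0.0
```

```bash
cat > clipw.py <<'E'
# dark clip extent in the top view along box y, at the given clip's mid box x
from h import *
im=cams.grab_frame("top");v=im.max(2)
for n,bx,sg in(("NL",-.065,1),("NR",-.07,-1),("FL",.032,1),("FR",.032,-1)):
    d=np.arange(-10,80,4);X=np.array([np.r_[O+B@[bx,sg*(.094+k/1000)],.106] for k in d])
    q=proj("top",X).round().astype(int);print(n,v[q[:,1],q[:,0]].tolist())
cv2.imwrite("pics/t_last.png",cv2.resize(im[130:290,100:340],None,fx=3,fy=3))
cv2.imwrite("pics/s_last.png",cv2.resize(cams.grab_frame("side")[120:330,120:390],None,fx=2.8,fy=2.8))
E
python3 clipw.py; python3 -c "
from h import *
print(get_state()['contact_force'],np.abs(cv2.imread('pics/s_last.png').astype(int)-cv2.imread('pics/side2.png')).max(2)[430:560,300:400].mean())"
```

```text
NL [187, 125, 80, 92, 119, 149, 149, 148, 147, 148, 149, 148, 146, 141, 136, 143, 145, 148, 146, 147, 146, 147, 148]
NR [159, 111, 100, 91, 83, 84, 83, 83, 83, 83, 83, 84, 83, 84, 83, 82, 80, 105, 152, 153, 153, 153, 152]
FL [137, 148, 156, 155, 157, 157, 158, 157, 158, 159, 158, 158, 158, 158, 158, 158, 157, 158, 157, 157, 157, 157, 157]
FR [188, 169, 168, 160, 166, 159, 159, 158, 159, 159, 158, 157, 157, 158, 156, 156, 157, 155, 156, 156, 156, 155, 155]
[-0.38056533  0.10236837 -0.00679861] 14.908076923076923
```

The near left clip is now shut: its dark band has shrunk to the hinge line. Next I'll raise the tool and cross to the right.

Call:
play_rows --rows '[[[0,0,0],[-26,0,-36],-1],[[0,0,0],[-26,0,-36],-1],[[0,0,0],[-25,0,-35],-1],[[0,0,0],[0,-57,0],-1],[[0,0,0],[0,-57,0],-1],[[0,0,0],[0,-57,0],-1],[[0,0,0],[0,-57,0],-1],[[0,0,0],[0,-57,0],-1]]'

```text
t: 5.4
position: [0.4684, -0.0479, 0.1933]
tool_rot: [0.218, 2.513, -0.072]
contact_force: [0.3, 0.3, -0.3]
opening: -0.002
grip_force: 0.0
```

```bash
python3 - <<'E'
from h import *
p=go(-.07,-.141,.16);p=go(.065,-.141,.16,p);go(.065,-.141,.068,p);s=get_state();print(s["joint_pos"],Ro.from_rotvec(s["tool_rot"]).as_matrix()[:,2])
E
```

```text
at [ 0.4684 -0.0479  0.1933] box [-0.0758 -0.1023] -> [ 0.4675 -0.087   0.16  ] tool mm [ 14.5 -38.6  30.6]
at [ 0.4675 -0.087   0.16  ] box [-0.07  -0.141] -> [ 0.6006 -0.11    0.16  ] tool mm [-109.8    0.3   78.5]
at [ 0.6006 -0.11    0.16  ] box [ 0.065 -0.141] -> [ 0.6006 -0.11    0.068 ] tool mm [53.5  0.1 74.8]
[-0.44160592  0.08390194  2.00244998  0.34050258  0.47513605 -2.09678536] [ 0.57252989 -0.10167513 -0.81355497]
```

Call:
play_rows --rows '[[[0,0,0],[5,-19.3,10],-1],[[0,0,0],[5,-19.3,10],-1],[[0,0,0],[4.5,0,10],-1],[[0,0,0],[-22,0,15.7],-1],[[0,0,0],[-22,0,15.7],-1],[[0,0,0],[-22,0,15.7],-1],[[0,0,0],[-22,0,15.7],-1],[[0,0,0],[-22,0,15.7],-1]]'

```text
t: 6.4
position: [0.6015, -0.1093, 0.1601]
tool_rot: [0.218, 2.514, -0.072]
contact_force: [-0.5, -0.4, -0.3]
opening: -0.001
grip_force: 0.0
```

```bash
python3 - <<'E'
from h import *
p=go(.065,-.141,.16);go(.065,-.141,.068,p)
E
python3 clipw.py
```

```text
at [ 0.6015 -0.1093  0.1601] box [ 0.0658 -0.1401] -> [ 0.6006 -0.11    0.16  ] tool mm [ 0.7 -0.9 -0.4]
at [ 0.6006 -0.11    0.16  ] box [ 0.065 -0.141] -> [ 0.6006 -0.11    0.068 ] tool mm [53.4  0.1 74.9]
NL [189, 127, 81, 94, 120, 151, 151, 150, 149, 149, 149, 148, 148, 149, 148, 148, 148, 148, 148, 148, 148, 148, 149]
NR [162, 113, 100, 85, 52, 44, 43, 43, 45, 57, 60, 62, 67, 73, 55, 70, 76, 131, 139, 137, 137, 136, 122]
FL [140, 148, 158, 157, 159, 159, 159, 159, 159, 159, 160, 160, 159, 160, 160, 159, 159, 159, 159, 158, 159, 158, 159]
FR [190, 171, 163, 83, 42, 30, 43, 40, 31, 33, 37, 38, 36, 36, 32, 32, 33, 33, 32, 33, 31, 29, 32]
```

View pics/s_last.png

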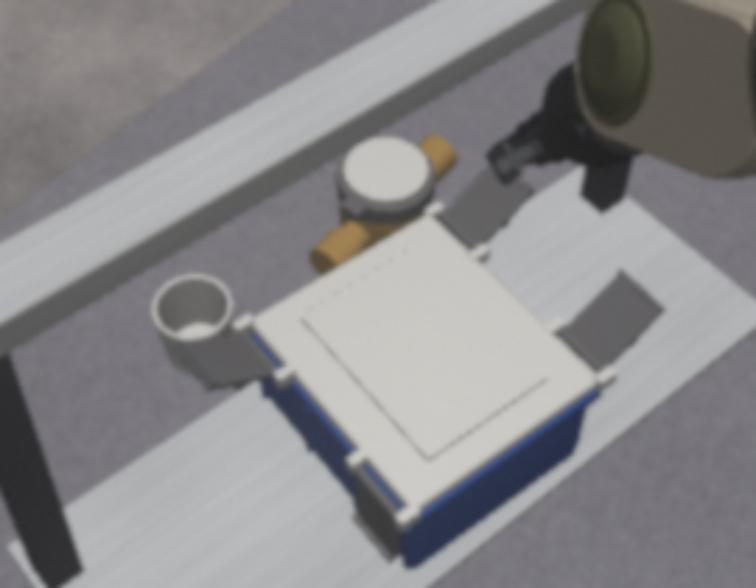

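The near left clip hangs shut at (380,520). The fingertips are above the far right clip's outer half, at (505,160), clear of the bar. I'll press down.

Call:
play_rows --rows '[[[0,0,0],[7.7,0,10.7],-1],[[0,0,0],[7.7,0,10.7],-1],[[0,0,0],[7.7,0,10.7],-1],[[0,0,0],[7.7,0,10.7],-1],[[0,0,0],[7.7,0,10.7],-1],[[0,0,0],[7.7,0,10.7],-1],[[0,0,0],[7.7,0,10.7],-1],[[0,0,0],[0,0,0],-1]]'

```text
t: 7.5
position: [0.5991, -0.109, 0.0663]
tool_rot: [0.22, 2.517, -0.071]
contact_force: [-0.2, -0.3, -0.0]
opening: 0.003
grip_force: 0.0
```

Call:
play_rows --rows '[[[0,0,0],[0,0,0],-1],[[0,0,0],[0,0,0],-1],[[0,0,0],[0,0,0],-1],[[0,0,0],[0,0,0],-1],[[0,0,0],[0,0,0],-1],[[0,0,0],[0,0,0],-1],[[0,0,0],[0,0,0],-1],[[0,0,0],[0,0,0],-1]]'

```text
t: 8.5
position: [0.6003, -0.1093, 0.068]
tool_rot: [0.219, 2.514, -0.072]
contact_force: [-0.2, 0.5, -0.7]
opening: -0.001
grip_force: 0.0
```

```bash
python3 clipw.py
```

```text
NL [188, 127, 80, 93, 119, 150, 150, 150, 149, 149, 148, 148, 148, 149, 147, 147, 148, 148, 147, 147, 147, 148, 149]
NR [131, 61, 41, 44, 52, 53, 56, 58, 59, 68, 69, 71, 72, 77, 80, 70, 61, 86, 93, 94, 97, 117, 113]
FL [138, 148, 157, 157, 158, 158, 158, 158, 160, 159, 159, 159, 159, 158, 159, 160, 158, 158, 158, 158, 158, 158, 157]
FR [190, 168, 153, 55, 31, 33, 33, 34, 39, 39, 38, 33, 35, 36, 81, 61, 26, 32, 34, 34, 35, 43, 69]
```

View pics/s_last.png

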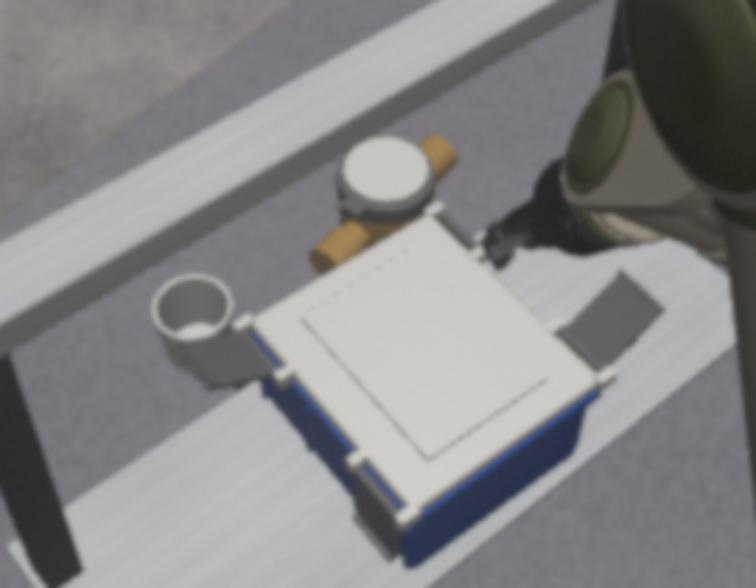

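The far right clip has swung down, with only its edge left at (458,228). The near right clip is still open at (610,320). I'll retreat along the same path.

Call:
play_rows --rows '[[[0,0,0],[-18,0,-25],-1],[[0,0,0],[-18,0,-25],-1],[[0,0,0],[-18,0,-25],-1],[[0,0,0],[22,0,-16],-1],[[0,0,0],[22,0,-16],-1],[[0,0,0],[22,0,-16],-1],[[0,0,0],[22,0,-16],-1],[[0,0,0],[22,0,-16],-1]]'

```text
t: 9.6
position: [0.4659, -0.0854, 0.1617]
tool_rot: [0.218, 2.514, -0.072]
contact_force: [0.9, 0.1, 0.3]
opening: 0.002
grip_force: 0.0
```

```bash
python3 clipw.py;python3 - <<'E'
from h import *
p=go(-.07,-.141,.16);go(-.07,-.141,.068,p)
E
```

```text
NL [186, 125, 80, 93, 119, 148, 149, 148, 147, 147, 148, 147, 147, 147, 146, 146, 147, 146, 147, 146, 146, 147, 147]
NR [160, 111, 99, 92, 84, 84, 83, 83, 84, 83, 83, 83, 83, 83, 82, 81, 77, 86, 136, 149, 154, 152, 152]
FL [138, 147, 156, 156, 157, 157, 157, 157, 157, 158, 157, 158, 156, 158, 158, 158, 157, 156, 156, 157, 157, 156, 156]
FR [186, 170, 168, 159, 166, 159, 158, 158, 158, 159, 158, 157, 157, 157, 156, 155, 157, 155, 155, 156, 156, 155, 155]
at [ 0.4648 -0.0849  0.1614] box [-0.073  -0.1393] -> [ 0.4675 -0.087   0.16  ] tool mm [-1.7 -1.7  2.9]
at [ 0.4675 -0.087   0.16  ] box [-0.07  -0.141] -> [ 0.4675 -0.087   0.068 ] tool mm [53.3  0.1 75. ]
```

View pics/s_last.png

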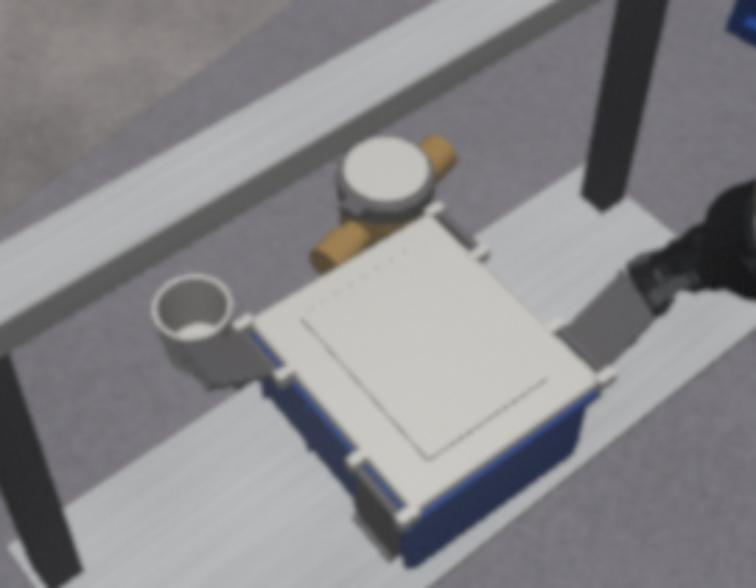

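The far right clip is shut. The fingertips are now over the near right clip at (645,280), so I'll press it.

Call:
play_rows --rows '[[[0,0,0],[7.7,-1,11.1],-1],[[0,0,0],[7.5,0,11.1],-1],[[0,0,0],[7.5,0,11.1],-1],[[0,0,0],[7.5,0,11.1],-1],[[0,0,0],[7.5,0,11.1],-1],[[0,0,0],[7.5,0,11.1],-1],[[0,0,0],[7.5,0,11.1],-1],[[0,0,0],[0,0,0],-1]]'

```text
t: 10.7
position: [0.4776, -0.0833, 0.085]
tool_rot: [0.227, 2.539, -0.077]
contact_force: [0.6, -0.2, -0.3]
opening: -0.001
grip_force: 0.0
```

Call:
play_rows --rows '[[[0,0,0],[0,0,0],-1],[[0,0,0],[0,0,0],-1],[[0,0,0],[0,0,0],-1],[[0,0,0],[0,0,0],-1],[[0,0,0],[0,0,0],-1],[[0,0,0],[-26,0,-36],-1],[[0,0,0],[-26,0,-36],-1],[[0,0,0],[-25,0,-35],-1]]'

```text
t: 11.7
position: [0.4823, -0.0816, 0.1988]
tool_rot: [0.22, 2.531, -0.063]
contact_force: [-0.3, 0.1, 0.1]
opening: 0.001
grip_force: 0.0
```

```bash
python3 clipw.py;python3 - <<'E'
from h import *
p=go(-.07,.141,.2);p=go(-.07,.141,.16,p);p=go(.065,.141,.16,p);go(.065,.141,.068,p)
E
```

```text
NL [186, 126, 79, 92, 118, 149, 149, 148, 148, 148, 148, 147, 147, 147, 148, 147, 147, 147, 148, 147, 147, 147, 147]
NR [160, 112, 101, 91, 80, 83, 83, 83, 82, 82, 84, 83, 60, 40, 51, 100, 93, 74, 95, 61, 95, 154, 152]
FL [138, 148, 157, 156, 157, 157, 158, 157, 158, 158, 158, 158, 159, 158, 158, 158, 158, 158, 157, 157, 157, 157, 158]
FR [187, 170, 168, 160, 167, 158, 157, 158, 159, 158, 158, 158, 156, 157, 156, 156, 157, 155, 156, 156, 155, 155, 155]
at [ 0.4842 -0.0822  0.2022] box [-0.0544 -0.1334] -> [0.5155 0.1909 0.2   ] tool mm [ 14.3 274.4  -6.9]
at [0.5155 0.1909 0.2   ] box [-0.07   0.141] -> [0.5155 0.1909 0.16  ] tool mm [22.9 -0.1 32.8]
at [0.5155 0.1909 0.16  ] box [-0.07   0.141] -> [0.6485 0.1679 0.16  ] tool mm [-110.6    0.    77.4]
at [0.6485 0.1679 0.16  ] box [0.065 0.141] -> [0.6485 0.1679 0.068 ] tool mm [52.8 -0.1 75.4]
```

The near right clip sprang back: the tilted arm reached its limit at z = 0.085. I'll press this one more upright.

Call:
play_rows --rows '[[[0,10.5,0],[0,0,0],-1],[[0,10.5,0],[0,0,0],-1],[[0,0,0],[0,0,0],-1],[[0,0,0],[0,0,0],-1],[[0,0,0],[0,0,0],-1],[[0,0,0],[0,0,0],-1],[[0,0,0],[0,0,0],-1],[[0,0,0],[0,0,0],-1]]'

```text
t: 12.8
position: [0.4828, -0.0814, 0.1977]
tool_rot: [0.249, 2.894, -0.023]
contact_force: [-0.3, -0.6, -0.6]
opening: 0.003
grip_force: 0.0
```

```bash
python3 - <<'E'
from h import *
p=go(-.075,-.141,.16);go(-.075,-.141,.065,p)
s=get_state();print(s["joint_pos"],(B.T@Ro.from_rotvec(s["tool_rot"]).as_matrix()[:2]).round(3))
E
```

```text
at [ 0.4828 -0.0814  0.1977] box [-0.0559 -0.1329] -> [ 0.4626 -0.0862  0.16  ] tool mm [27.4 -8.3 32.2]
at [ 0.4626 -0.0862  0.16  ] box [-0.075 -0.141] -> [ 0.4626 -0.0862  0.065 ] tool mm [22.3 -0.4 92.3]
[-0.44647562  0.20944525  1.67896683  0.07950006  1.02749499 -1.87879661] [[-0.972  0.     0.235]
 [ 0.001  1.     0.004]]
```

Call:
play_rows --rows '[[[0,0,0],[14,-8,16],-1],[[0,0,0],[13,0,16],-1],[[0,0,0],[4.5,0,18.5],-1],[[0,0,0],[4.5,0,18.5],-1],[[0,0,0],[4.5,0,18.5],-1],[[0,0,0],[4.5,0,18.5],-1],[[0,0,0],[4.5,0,18.5],-1],[[0,0,0],[0,0,0],-1]]'

```text
t: 13.8
position: [0.4624, -0.0853, 0.0642]
tool_rot: [0.25, 2.897, -0.022]
contact_force: [0.6, -1.0, 0.1]
opening: -0.003
grip_force: 0.0
```

Call:
play_rows --rows '[[[0,0,0],[0,0,0],-1],[[0,0,0],[0,0,0],-1],[[0,0,0],[0,0,0],-1],[[0,0,0],[0,0,0],-1],[[0,0,0],[0,0,0],-1],[[0,0,0],[-10,0,-42],-1],[[0,0,0],[-10,0,-42],-1],[[0,0,0],[-10,0,-42],-1]]'

```text
t: 14.8
position: [0.4621, -0.0859, 0.196]
tool_rot: [0.249, 2.895, -0.023]
contact_force: [0.2, -0.4, -0.2]
opening: 0.001
grip_force: 0.0
```

```bash
python3 clipw.py;python3 - <<'E'
from h import *
p=go(-.07,.141,.2);print(get_state()["joint_pos"])
E
```

```text
NL [184, 124, 78, 91, 117, 147, 147, 146, 145, 145, 145, 144, 144, 145, 145, 145, 145, 145, 145, 144, 144, 144, 146]
NR [156, 86, 99, 104, 142, 146, 147, 146, 147, 148, 148, 147, 148, 148, 149, 150, 150, 150, 152, 151, 151, 151, 150]
FL [136, 145, 153, 153, 155, 155, 155, 155, 156, 155, 156, 156, 156, 154, 156, 156, 155, 155, 154, 154, 154, 154, 154]
FR [185, 167, 165, 157, 163, 156, 155, 156, 156, 156, 155, 156, 155, 155, 154, 154, 154, 153, 153, 152, 153, 153, 153]
at [ 0.464  -0.0867  0.1987] box [-0.0735 -0.1413] -> [0.5155 0.1909 0.2   ] tool mm [-3.600e+00  2.823e+02  2.000e-01]
[-0.47894214  0.17493704  1.7235393   0.08881249  1.01193101 -1.91670083]
```

The near right clip is shut. Next is the far left: cross over and tilt again.

Call:
play_rows --rows '[[[0,0,0],[0,47,0],-1],[[0,0,0],[0,47,0],-1],[[0,0,0],[0,47,0],-1],[[0,0,0],[0,47,0],-1],[[0,0,0],[0,47,0],-1],[[0,0,0],[0,47,0],-1],[[0,-10.5,0],[0,0,0],-1],[[0,-10.5,0],[0,0,0],-1]]'

```text
t: 15.9
position: [0.5102, 0.1928, 0.1952]
tool_rot: [0.216, 2.526, -0.06]
contact_force: [1.3, -1.0, -0.3]
opening: -0.0
grip_force: 0.0
```

```bash
python3 - <<'E'
from h import *
p=go(-.07,.141,.16);p=go(.065,.141,.16,p);go(.065,.141,.068,p)
s=get_state();print(s["joint_pos"],(B.T@Ro.from_rotvec(s["tool_rot"]).as_matrix()[:2]).round(3))
E
```

```text
at [0.5102 0.1928 0.1952] box [-0.0755  0.1421] -> [0.5155 0.1909 0.16  ] tool mm [15.5 -1.3 32. ]
at [0.5155 0.1909 0.16  ] box [-0.07   0.141] -> [0.6485 0.1679 0.16  ] tool mm [-110.9   -0.3   77. ]
at [0.6485 0.1679 0.16  ] box [0.065 0.141] -> [0.6485 0.1679 0.068 ] tool mm [52.5 -0.5 75.5]
[ 0.25427738  0.25404077  1.75946773 -0.41765728  0.6027517  -0.86362525] [[-0.821 -0.003  0.571]
 [ 0.001  1.     0.006]]
```

Call:
play_rows --rows '[[[0,0,0],[5.5,-1,11],-1],[[0,0,0],[5,0,10.5],-1],[[0,0,0],[5,0,10.5],-1],[[0,0,0],[-22,0,15.4],-1],[[0,0,0],[-22,0,15.4],-1],[[0,0,0],[-22,0,15.4],-1],[[0,0,0],[-22,0,15.4],-1],[[0,0,0],[-22,0,15.4],-1]]'

```text
t: 16.9
position: [0.6496, 0.1663, 0.1588]
tool_rot: [0.221, 2.531, -0.062]
contact_force: [0.5, 0.2, 0.3]
opening: -0.003
grip_force: 0.0
```

```bash
python3 - <<'E'
from h import *
p=go(.065,.141,.16);go(.065,.141,.068,p)
E
python3 clipw.py
```

```text
at [0.6496 0.1663 0.1588] box [0.0663 0.1396] -> [0.6485 0.1679 0.16  ] tool mm [ 0.4  1.4 -1.7]
at [0.6485 0.1679 0.16  ] box [0.065 0.141] -> [0.6485 0.1679 0.068 ] tool mm [52.1 -0.4 75.8]
NL [188, 127, 80, 94, 121, 124, 53, 47, 49, 49, 49, 51, 60, 64, 67, 69, 72, 60, 72, 82, 128, 136, 133]
NR [161, 87, 100, 105, 145, 149, 150, 150, 150, 152, 151, 151, 151, 153, 153, 153, 153, 153, 153, 153, 154, 153, 154]
FL [140, 149, 129, 49, 49, 32, 46, 61, 35, 30, 34, 38, 35, 33, 31, 34, 35, 32, 33, 34, 33, 30, 30]
FR [189, 171, 169, 161, 168, 159, 159, 159, 160, 159, 159, 159, 158, 159, 157, 157, 157, 157, 157, 157, 157, 156, 156]
```

View pics/s_last.png

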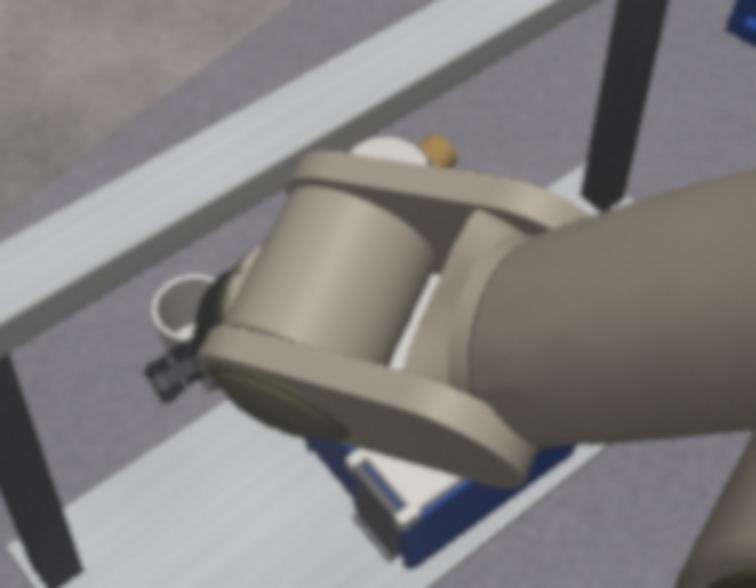

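The fingertips are at the far left clip, at (170,375), with the cup untouched behind them and no contact force. I'll press down, wait and retract.

Call:
play_rows --rows '[[[0,0,0],[7.5,1,10.6],-1],[[0,0,0],[7.5,0,10.6],-1],[[0,0,0],[7.5,0,10.6],-1],[[0,0,0],[7.5,0,10.6],-1],[[0,0,0],[7.5,0,10.6],-1],[[0,0,0],[7.5,0,10.6],-1],[[0,0,0],[7.5,0,10.6],-1],[[0,0,0],[0,0,0],-1]]'

```text
t: 18.0
position: [0.6461, 0.1686, 0.0667]
tool_rot: [0.219, 2.534, -0.063]
contact_force: [-0.1, -0.3, -0.1]
opening: -0.0
grip_force: 0.0
```

Call:
play_rows --rows '[[[0,0,0],[0,0,0],-1],[[0,0,0],[0,0,0],-1],[[0,0,0],[0,0,0],-1],[[0,0,0],[0,0,0],-1],[[0,0,0],[0,0,0],-1],[[0,0,0],[0,0,0],-1],[[0,0,0],[0,0,0],-1],[[0,0,0],[0,0,0],-1]]'

```text
t: 19.0
position: [0.6471, 0.1688, 0.0688]
tool_rot: [0.219, 2.53, -0.062]
contact_force: [0.5, 0.5, -0.1]
opening: 0.002
grip_force: 0.0
```

Call:
play_rows --rows '[[[0,0,0],[-17.5,0,-25],-1],[[0,0,0],[-17.5,0,-25],-1],[[0,0,0],[-17.5,0,-25],-1],[[0,0,0],[24,0,-17],-1],[[0,0,0],[24,0,-17],-1],[[0,0,0],[24,0,-17],-1],[[0,0,0],[24,0,-17],-1],[[0,0,0],[24,0,-17],-1]]'

```text
t: 20.0
position: [0.5018, 0.1934, 0.1624]
tool_rot: [0.219, 2.53, -0.062]
contact_force: [0.2, -0.2, 0.2]
opening: -0.001
grip_force: 0.0
```

Call:
play_rows --rows '[[[0,0,0],[0,40,-30],-1],[[0,0,0],[0,40,-30],-1],[[0,0,0],[0,40,-30],-1],[[0,0,0],[0,40,0],-1],[[0,0,0],[0,40,0],-1],[[0,0,0],[0,0,0],-1],[[0,0,0],[0,0,0],-1],[[0,0,0],[0,0,0],-1]]'

```text
t: 21.0
position: [0.4865, 0.3978, 0.2374]
tool_rot: [0.22, 2.53, -0.062]
contact_force: [-0.3, -0.2, -0.2]
opening: -0.0
grip_force: 0.0
```

```bash
python3 clipw.py
```

```text
NL [181, 121, 77, 89, 115, 144, 144, 143, 143, 143, 143, 142, 143, 143, 142, 142, 142, 142, 142, 142, 142, 143, 143]
NR [154, 83, 96, 102, 140, 145, 144, 145, 145, 145, 146, 146, 146, 147, 147, 148, 147, 147, 148, 147, 148, 148, 148]
FL [134, 143, 151, 151, 152, 153, 152, 153, 154, 153, 153, 153, 153, 153, 152, 153, 153, 152, 153, 152, 152, 153, 152]
FR [182, 164, 163, 155, 162, 154, 153, 154, 154, 153, 154, 152, 152, 152, 152, 151, 152, 150, 150, 151, 150, 151, 151]
```

View pics/s_last.png

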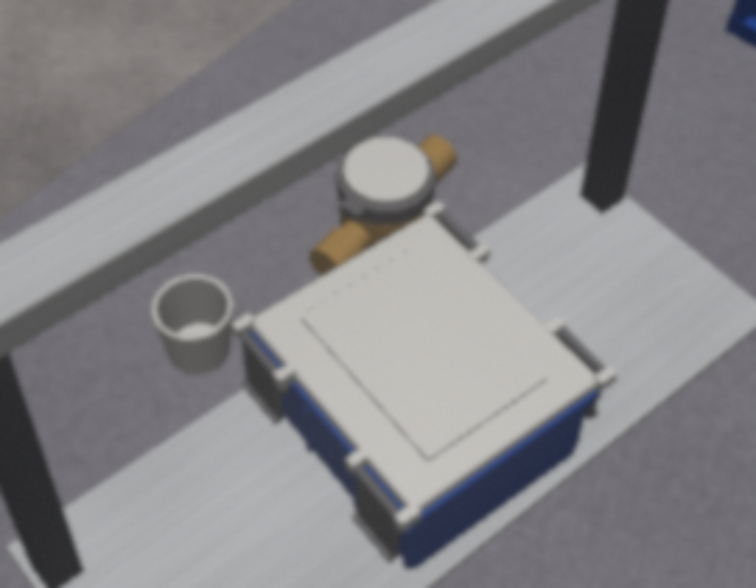

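All four clips hang shut, at (268,375), (380,520), (460,232) and (582,350). The cup at (195,320) and the meter at (385,190) have not moved, and the arm is clear.

```bash
python3 -c "
from workcell import r
print(r.close_job())"
```

```text
the job is handed in; nothing more can be done
None
```

All four clips are shut in diagonal order (near left, far right, near right, far left), with the meter and cup unmoved in the last picture; the near right clip needed a second press, and I handed the job in at about 21 s without seeing a verdict.

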